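# Index the heating carousel to its mark and fit the temperature logger

### The job

Turn the heating carousel by its rim, keeping the hand off the glass vials and their blocks, until the mark engraved across the rim faces the fixed pointer, and let go. Then take the temperature logger from the white stand and lower it, without dropping it, through the port of the probe arm into the well below, fully home with its collar flat on the arm, the mark still at the pointer. Leave the other things on the bench where they are.

Things in the scene. Friction and masses are not known exactly. Their poses are not given: they have to be found in the camera images.
- unit: hand-indexed heating unit, fixed to the bench: white housing with a blue foot band, from -120 to +160 mm along its x and +-130 mm along its y, top face 55 mm above the bench; origin on the bench under the carousel's vertical axis. Seen from the axis, the pointer's post stands at +30 deg from its x and the probe arm's post at -30 deg; the rest of the rim is free all round
- carousel: open aluminium wheel 200 mm across, turning on the unit's vertical axis without stops; stiff (about 2 N at the rim), stays where it is let go. Origin on the axis 60 mm above the bench; x points to the mark. Its rim is an upright wall 10 mm thick (radius 90 to 100 mm), top 115 mm above the bench, floor inside at 70 mm; 38 mm are free between rim and blocks
- rim_mark (a point): the engraved mark, a single dark 6 mm wide line that runs along the carousel's floor from a block out to the rim, up its inner face, straight across its top and down its outer face; this point is on the rim's top outer edge, 100 mm from the axis
- pointer (a point): tip of the fixed dark steel cone pointer, 104 mm from the axis and 108 mm above the bench, pointing at the axis; its white post stands 131 to 153 mm from the axis, up to 112 mm high. The mark faces it when both lie on one line from the axis
- stations: six aluminium blocks (26 mm radial, 24 mm wide, 40 mm high, centred 36 mm from the axis, tops 110 mm above the bench), a loose-lift set that turns with the carousel; five hold capped glass vials up to 126 mm above the bench, the sixth has the open thermometer well. Not to be pushed by hand. Axes as the carousel's; origin on the axis 70 mm above the bench
- well (a point): centre of the mouth of the thermometer well, 110 mm above the bench: a vertical 13 mm bore, 40 mm deep, 36 mm from the axis, 60 deg clockwise from the mark seen from above. It lies under the port when the mark faces the pointer
- port (a point): centre of the top of the port, a vertical 11 mm bore, 36 mm from the axis, in the probe arm: a flat arm 36 mm wide and 12 mm thick, top 148 mm above the bench, reaching from its white post (115 to 147 mm from the axis) inwards over the rim to 13 mm from the axis
- stand: white plastic probe stand, fixed, 150 x 50 mm and 85 mm high, origin under its middle; 11.5 mm holes 45 mm either side of the middle along its x hold the logger and the pestle, either way round
- logger: wireless temperature logger 145 mm long, about 0.12 kg: steel stem 8 mm thick, 75 mm long, its last 6 mm tapering to 3 mm; then a 28 mm collar 6 mm thick, a round body 24 mm thick (81 to 140 mm, the place to grip) and a 20 mm black cap. Origin at the stem's tip, z up along it. Starts upright in the stand, collar on its top; when home the tip is 73 mm above the bench
- collar (a point): centre of the underside of the logger's collar, 75 mm above its tip
- pestle: grey plastic pestle 112 mm long with a thin 14 mm handle, standing in the stand's other hole; origin at its tip
- reagent: amber glass bottle, 68 mm across and 130 mm high, origin under its middle
- beaker: glass beaker, 72 mm across and 90 mm high, origin under its middle
- tube_foot: capped clear tube in a yellow cross foot, 75 mm across and 117 mm high, origin under its middle
- dish: clear flat culture dish, 92 mm across and 15 mm high, origin under its middle
- driver: screwdriver 170 mm long lying on the bench
- vial_bin: grey open bin 100 x 80 x 35 mm, origin under its middle

How it is judged (in metres and radians):
On the way, in this order (a step that is already met when the one before it is completed fails the run):
1. the mark faces the pointer and the hand has let go of the carousel (horizontal distance between rim_mark and pointer below 0.0065 m and contact force between the fingers and carousel below 0.1 N), for 0.3 s.
2. the logger is fully home in the well through the port (distance between collar and port below 0.005 m and z of logger in the frame of well below -0.03 m), for 0.2 s.
At the end, for the whole second after the job is handed in: the mark on the rim faces the pointer (within 5 mm along the rim); the logger stands released and at rest with its stem in the well and its collar flat on the probe arm (within 5 mm of the port's centre), upright (all of step 2 and horizontal distance between rim_mark and pointer below 0.0065 m and horizontal distance between logger and well below 0.006 m and angle between logger's own z axis and vertical below 0.1 rad and linear speed of logger below 0.02 m/s); the robot touches nothing.
It fails at once if the hand pushes the vials or their blocks (over 4 N) (contact force between any of the fingers, the arm and stations above 4 N).
It fails at once if the logger is dropped (falls freely faster than 0.5 m/s) (linear speed of logger above 0.5 m/s and contact force between the fingers and logger below 0.05 N).
It fails at once if another thing on the bench is moved by more than 40 mm (distance of any of pestle, reagent, beaker, tube_foot, dish, driver, vial_bin from where it was at the start of the episode above 0.04 m).
It also fails if it takes over 72 s, if anything falls off the work surface, if the arm or the gripper's body presses on something with over 40 N, if the wrist force passes 120 N, or if a joint passes its speed limit or range.

### The arm

A 7-joint arm with a two-finger parallel gripper is mounted at the origin on the work surface. World frame = base frame: x ahead of the robot, y to its left, z up, the work surface at z = 0. Lengths are in m, angles in degrees, forces in N, time in s.
With the tool pointing down it reaches from about 0.35 to 0.9 m from the base axis. Payload 7.2 kg.
Tool frame: the origin (TCP) lies on the front face of the gripper's body, between the roots of the fingers; the fingertips stand 73 mm ahead of it and the grasp point (between the pads) lies 54 mm ahead of it (env.tips_ahead is the distance from the TCP to the fingertips, in m); z points along the fingers, y is the line along which they close (so a half turn about z gives the same grasp; the last joint's range is limited). The gripper opens to 85 mm and grips with 20 to 120 N. Pads are 22 mm wide; open, the fingers measure 114 mm over their backs; the gripper's body (76 mm by 85 mm) begins 54 mm behind the grasp point. The pads swing forward as they close: fully open they stand 13 mm farther back than shut.
Start: joints at [73.098, 23.554, -0.728, 91.456, 0.321, 64.991, -4.71], TCP at [0.141, -0.609, 0.304] pointing down, gripper open.
Joint ranges: [-169.25, 169.25], [-16.82, 113.86], [-84.01, 82.57], [7.8, 145.47], [-59.2, 239.2], [7.22, 106.19], [-163.78, 163.78]. Speed limits (degrees/s): [136.94, 136.94, 172.46, 172.46, 180, 180, 180].

### API

Orientations are given as [roll, pitch, yaw] about the fixed x, y, z axes, in that order (R = Rz(yaw) Ry(pitch) Rx(roll)).
In Python, from station import env gives the robot as it stands.
- The arm moves only by the tool move_tool, called after "Call:" by a JSON object that holds its "name" and its "arguments". Schema: {"type":"object","properties":{"increments":{"type":"array","items":{"type":"number"},"minItems":7,"maxItems":56},"grip_force":{"type":"number"},"only":{"type":"string"},"quiet":{"type":"boolean"},"lines":{"type":"string"}},"required":["increments"],"additionalProperties":false}. increments is one flat list of numbers that holds 1 to 8 rows one after another, with no inner brackets; each row has 7 numbers: dx, dy, dz in fractions of the full range, 1 being 0.75 m, then a rotation vector rx, ry, rz in shares of 90 degrees (1.0 is 90 degrees), then the finger opening in m; each row is the pose to reach, as a shift and turn from the pose commanded when the call began, along the tool's axes at that moment; what a row does not reach only later rows make up. A row lasts 1/10 s, in which the tool goes at most 0.05 m and 8.59 degrees, less where a joint would pass 70% of its speed; a pose out of reach is approached as far as the arm can. The fingers move at their own pace and stop on an object; grip_force is the grip in N (left out, the last holds). Time passes only in rows, so rows that do not move let the fingers close. The tool returns the time, the measured TCP pose, the force, the opening and the grip force at its end. only (a regular expression) keeps the lines of the reply that match it, lines (a string "A,B") keeps lines A to B, and quiet returns only ok. No shift or turn number may pass 1 either way. Input that does not fit is refused with a message, and nothing moves.
- env.sense(): the state, without advancing time (a new reading comes with each control period).
- env.camera(name): name is "side" or "top"; returns a dict with "pixels" (384x512x3 uint8, red, green, blue), "fx", "fy", "cx", "cy" (pixels), "extrinsics" (4x4, takes a point from camera to world coordinates). Camera axes: x right, y down, z forward; pixel columns grow to the right and rows downward; lengths in m; the calibration is good to about 2 mm. A picture is of the moment at which its call begins. There is no depth.
- env.job_done(): hands the job in; it is judged then, once.
The state is a dict: "t": time; "joint_pos": joint angles; "qd": joint speeds; "joint_efforts": joint torques, N m; "eef_pos": TCP position; "orientation": TCP orientation; "ft_force": force on the tool from outside, world axes, zero at the start; "wrist_torque": the same for the moment, N m; "width": finger opening in m; "grasp_force": force on a finger pad.
Only numpy, scipy, OpenCV 4.12 (cv2) and the standard library are available. Lean on these libraries where they do the work, as an engineer would, in place of code of your own. Each camera call takes 0.05 s, during which the arm holds its last target. There are 200 camera calls.

## Working session

There is one attempt and no reset: what is moved stays moved. The work goes in short steps, Python scripts to look and compute and a tool call to move; the robot and the scene stay as the last step left them, time stands still between calls to the robot, and variables do not carry over. Pictures are saved under pics/ and viewed, at most 10 in all, crops included, and the job is handed in when it is done.

```bash
ls; mkdir -p pics; python3 - <<'E'
from station import env
import cv2,numpy as np
for n in("side","top"):
    c=env.camera(n); cv2.imwrite(f"pics/{n}0.png",cv2.resize(c["pixels"][:,:,::-1],None,fx=1.5,fy=1.5,interpolation=cv2.INTER_CUBIC))
    print(n,c["fx"],c["fy"],c["cx"],c["cy"]);print(np.round(c["extrinsics"],4))
    np.savez(f"pics/{n}0.npz",**c)
print(env.sense())
E
```

```text
pics
station.py
side 353.13578565437064 353.13578565437064 256.61135285172105 197.17874078724674
[[ 0.9996 -0.0112  0.0252  0.4807]
 [-0.0248 -0.768   0.64   -0.6617]
 [ 0.0122 -0.6403 -0.768   0.9237]
 [ 0.      0.      0.      1.    ]]
top 466.90575786666955 466.90575786666955 261.9619266985034 196.78974631784223
[[ 0.0027 -0.9985  0.0544  0.4374]
 [-0.9999 -0.0021  0.0107 -0.0083]
 [-0.0106 -0.0545 -0.9985  1.4705]
 [ 0.      0.      0.      1.    ]]
{'t': 0.1, 'joint_pos': array([73.09789516, 23.59787468, -0.72720913, 91.50070838,  0.32090425,
       64.99080818, -4.70949503]), 'qd': array([ 2.50171967e-02, -7.92293527e-02, -3.31841748e-02, -2.17038808e-01,
       -1.39306854e-02,  7.20990816e-05, -3.00187867e-02]), 'joint_efforts': array([ 2.99773877e-03, -6.01833916e+01,  6.84748515e-01, -3.00090802e+01,
        1.41669120e-02,  6.37666686e-03,  4.56526959e-05]), 'eef_pos': array([ 0.1404148 , -0.60865916,  0.30310026]), 'orientation': array([-1.79912902e+02,  6.67621376e-03,  1.29951302e+01]), 'ft_force': array([-0.47538333, -0.05844054,  0.30418437]), 'wrist_torque': array([-0.00809002,  0.036567  ,  0.02081684]), 'grasp_force': 0.0, 'width': 0.08589914021815548}
```

View pics/side0.png

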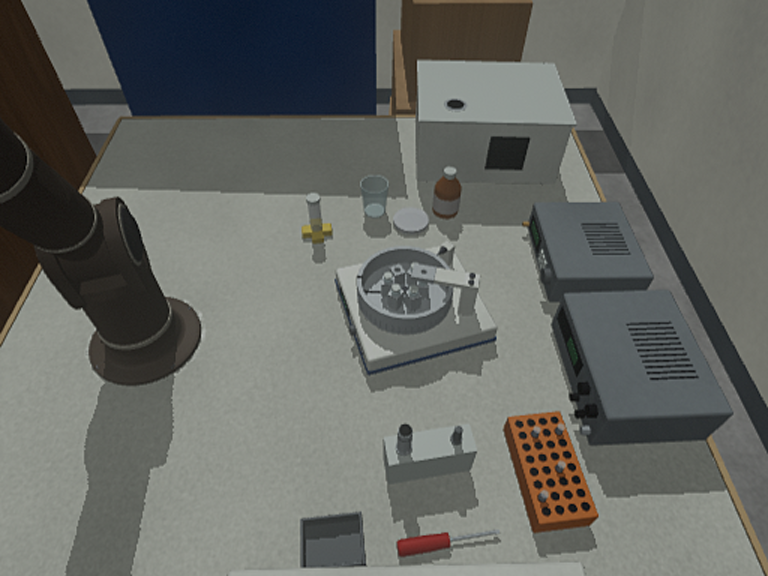

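View pics/top0.png

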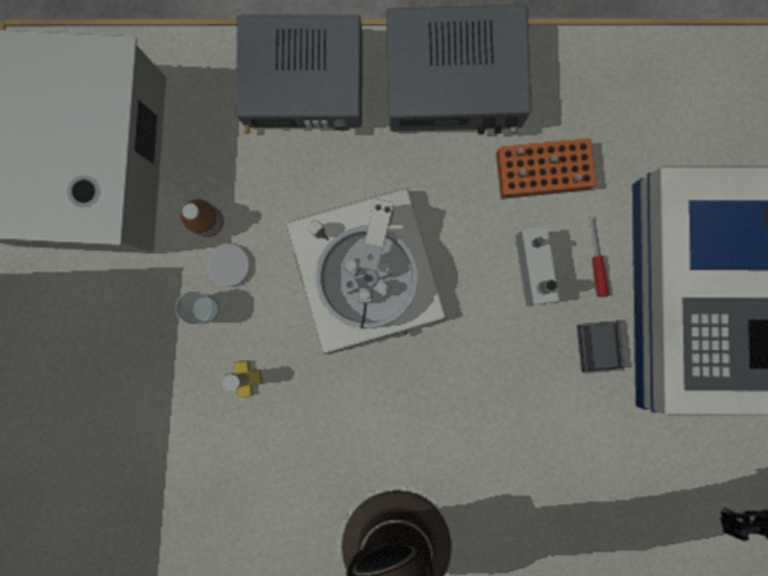

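The side view shows the carousel centred near (405,288), its mark at about (368,291) and the probe arm's post at (468,290). The logger (black cap) is at (405,432) and the pestle at (457,435). In the top view the wheel is at (367,277), the mark at (363,318) towards the robot, the pointer post at (317,230), the probe arm at (380,222), and the logger at (550,285). I'll zoom in next.

```bash
python3 - <<'E'
import cv2,numpy as np
t=np.load("pics/top0.npz")["pixels"][:,:,::-1]; s=np.load("pics/side0.npz")["pixels"][:,:,::-1]
a=cv2.resize(t[125:240,190:300],None,fx=5,fy=5,interpolation=cv2.INTER_CUBIC)
b=cv2.resize(s[155:250,215:335],None,fx=6,fy=6,interpolation=cv2.INTER_CUBIC)
cv2.imwrite("pics/c1.png",a);cv2.imwrite("pics/c2.png",b)
E
```

```text
(no output)
```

View pics/c1.png

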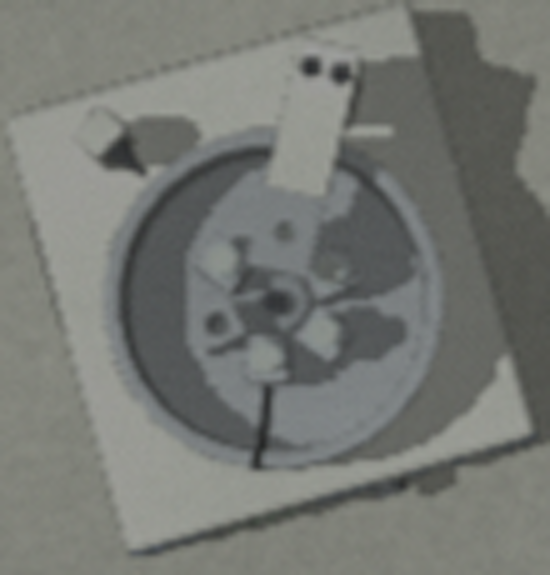

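View pics/c2.png

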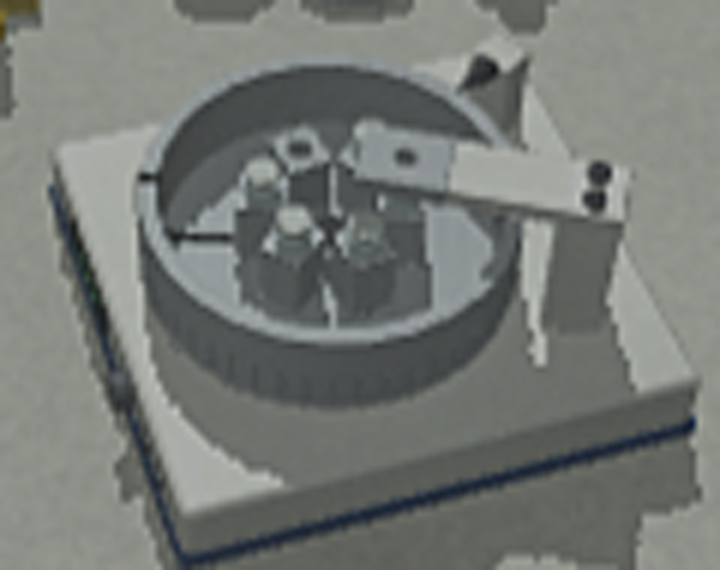

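The top crop gives housing corners (8,122), (408,5), (535,432) and (130,550), pointer tip about (145,173), and mark end (257,467). The side crop gives port (405,157), mark end (140,178), well (300,150), and housing corners (55,150), (185,515) and (695,380).

```bash
cat > h.py <<'E'
import numpy as np,cv2
from scipy.optimize import least_squares
C={n:np.load(f"pics/{n}0.npz") for n in("side","top")}
def proj(n,P):
    c=C[n];P=np.atleast_2d(P);E=c["extrinsics"];q=(P-E[:3,3])@E[:3,:3]
    return np.c_[c["fx"]*q[:,0]/q[:,2]+c["cx"],c["fy"]*q[:,1]/q[:,2]+c["cy"]]
def pix(u,o,k): return (np.array(u,float)+.5)/k-.5+np.array(o)
def tri(ps,pt):
    f=lambda P:np.r_[proj("side",P)[0]-ps,proj("top",P)[0]-pt]
    r=least_squares(f,[.4,0,.1]);return r.x,r.fun
def rz(a): return np.array([[np.cos(a),-np.sin(a),0],[np.sin(a),np.cos(a),0],[0,0,1]])
def pol(r,a,z): return [r*np.cos(np.radians(a)),r*np.sin(np.radians(a)),z]
E
python3 - <<'E'
from h import *
T=lambda u,v:pix((u,v),(190,125),5)
S=lambda u,v:pix((u,v),(215,155),6)
obs=[("top",[.16,.13,.055],T(8,122)),("top",[.16,-.13,.055],T(408,5)),("top",[-.12,.13,.055],T(130,550)),("top",[-.12,-.13,.055],T(535,432)),
("side",[-.12,.13,.055],S(55,150)),("side",[-.12,-.13,.055],S(185,513)),("side",[.16,-.13,.055],S(695,380)),
("side",pol(.036,-30,.148),S(405,157)),("top",pol(.104,30,.108),T(145,173)),("side",pol(.104,30,.108),S(468,82))]
def f(p):
    return np.concatenate([proj(n,rz(p[2])@np.array(X)+[p[0],p[1],0])[0]-u for n,X,u in obs])
r=least_squares(f,[.45,.03,.28],loss="soft_l1");print(r.x,np.degrees(r.x[2]));print(np.round(r.fun.reshape(-1,2),2))
m,e=tri(S(141,178),T(257,467));print("mark",m,e,np.degrees(np.arctan2(m[1]-r.x[1],m[0]-r.x[0])),np.hypot(*(m[:2]-r.x[:2])))
a=C["top"]["pixels"][145:210,340:380,::-1];b=C["side"]["pixels"][275:330,250:325,::-1]
A=cv2.resize(a,None,fx=7,fy=7,interpolation=2);B=cv2.resize(b,None,fx=6,fy=6,interpolation=2)
o=np.zeros((460,740,3),np.uint8);o[:455,:280]=A;o[:330,290:740]=B;cv2.imwrite("pics/c3.png",o)
E
```

```text
[0.54956054 0.0575211  0.28583561] 16.377173864059678
[[-1.16 -1.93]
 [ 0.43 -2.21]
 [-0.5   0.63]
 [ 0.96  0.2 ]
 [-1.01 -1.8 ]
 [-0.53  0.39]
 [ 2.01 -0.49]
 [ 0.27 -0.45]
 [ 0.43  0.24]
 [-1.56  1.17]]
mark [0.45046139 0.06713654 0.11218542] [-0.33141816  0.02060225 -0.01658682 -0.31283848] 174.4580231076297 0.09956454163665808
```

View pics/c3.png

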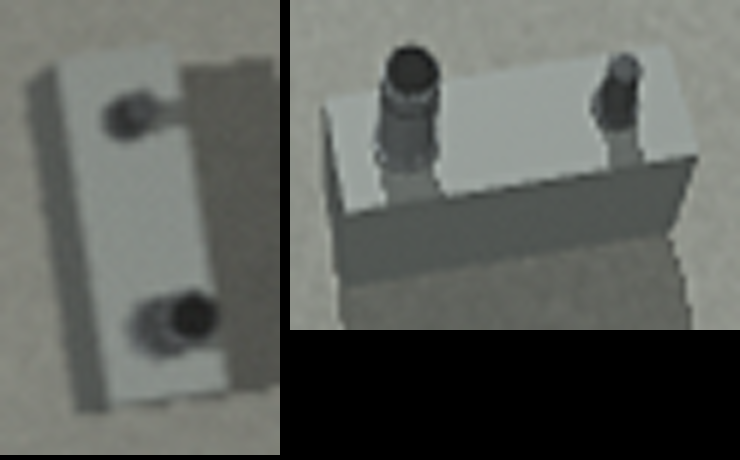

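The crop shows the logger's cap top at (194,315) in the top half and (412,68) in the side half, with the stand's top corners clear in both. Next I'll triangulate these and refine the wheel with its rim outline.

```bash
python3 - <<'E'
from h import *
T=lambda u,v:pix((u,v),(190,125),5)
S=lambda u,v:pix((u,v),(215,155),6)
T2=lambda u,v:pix((u,v),(340,145),7)
S2=lambda u,v:pix((u-290,v),(250,275),6)
th=np.linspace(0,2*np.pi,721);circ=np.c_[.1*np.cos(th),.1*np.sin(th),0*th]
et=np.r_[T(107,127),T(441,468)];es=np.r_[S(138,57),S(521,345)]
def f(p,z=.115):
    o=[]
    for n,e in(("top",et),("side",es)):
        q=proj(n,circ+[p[0],p[1],z]);o+=[*(q.min(0)-e[:2]),*(q.max(0)-e[2:])]
    return np.array(o)
r=least_squares(f,[.55,.05]);print("axis",r.x,np.round(r.fun,2))
g=lambda p:f(p[:2],p[2]);r=least_squares(g,[.55,.05,.11]);print("axis,z",r.x)
# arm port + pointer given
for n,ps,pt in(("cap",S2(412,68),T2(194,315)),("pestle",S2(626,68),T2(128,118)),("st1",S2(325,108),T2(108,403)),("st2",S2(347,212),T2(228,386)),("st3",S2(697,157),T2(170,43)),("st4",S2(664,48),T2(58,62)),("pointer",S(468,82),T(145,173)),
 ("armpostend?",S(622,175),T(345,45))):
    x,e=tri(ps,pt);print(n,np.round(x,4),np.round(e,2))
c=C["side"];E=c["extrinsics"]
u=S(405,157);d=E[:3,:3]@[(u[0]-c["cx"])/c["fx"],(u[1]-c["cy"])/c["fy"],1];print("port from side z=.148",E[:3,3]+d*(.148-E[2,3])/d[2])
# collar base in side at z=.085
u=S2(407,160);d=E[:3,:3]@[(u[0]-c["cx"])/c["fx"],(u[1]-c["cy"])/c["fy"],1];print("collar front",E[:3,3]+d*(.091-E[2,3])/d[2])
E
```

```bash
cat > go.py <<'E'
import sys,numpy as np
from station import env
from scipy.spatial.transform import Rotation as R
AX=np.array([.5485,.057])
def rel(x,y,z,yaw):
    s=env.sense();p=np.array(s["eef_pos"]);o=s["orientation"]
    Q=R.from_euler("xyz",o,degrees=True);G=R.from_euler("xyz",[180,0,yaw],degrees=True)
    d=Q.inv().apply(np.array([x,y,z])-p);v=(Q.inv()*G).as_rotvec(degrees=True)
    print(np.round(d,4).tolist(),np.round(v,1).tolist())
def rim(a,z,r=.095):  # tool y along angle a-180
    c=np.radians(a);rel(*(AX+r*np.array([np.cos(c),np.sin(c)])),z,a-90)
E
python3 -c "
from go import *
rel(.507,-.0284,.30,84);rel(.507,-.0284,.30,154)"
```

```text
[0.4877, -0.483, 0.0038] [-0.1, -0.0, -71.0]
[0.4877, -0.483, 0.0038] [-0.0, -0.1, -141.0]
```

The rows are not in the units I measure in: shifts go in shares of 0.75 m and turns go in shares of 90 degrees. I convert before sending: -0.24 m / 0.75 = -0.32, -70 degrees / 90 = -0.7778.

Call:
{"name": "move_tool", "arguments": {"increments": [0.32,-0.32,0,0,0,-0.7778,0.036,0.32,-0.32,0,0,0,-0.7778,0.036,0.32,-0.32,0,0,0,-0.7778,0.036,0.32,-0.32,0,0,0,-0.7778,0.036,0.32,-0.32,0,0,0,-0.7778,0.036,0.32,-0.32,0,0,0,-0.7778,0.036,0.32,-0.32,0,0,0,-0.7778,0.036,0.32,-0.32,0,0,0,-0.7778,0.036], "grip_force": 30}}

```text
t: 0.9
eef_pos: [0.3233, -0.3163, 0.3041]
orientation: [180.0, -0.1, 82.6]
ft_force: [-0.6, -1.1, 0.7]
width: 0.036
grasp_force: 0.0
```

```bash
python3 -c "
from go import *
rim(244,.30);rim(244,.25);print(env.sense()['joint_pos'])"
```

```text
[0.3092, 0.1447, 0.0046] [0.1, -0.0, -71.4]
[0.3092, 0.1446, 0.0546] [0.1, -0.0, -71.4]
[ 58.55682574   8.02842762 -22.21594124 113.07152693   3.41815865
  59.52319911  27.35619456]
```

Converted, 0.309 m / 0.75 = 0.412, 0.145 m / 0.75 = 0.1933, -71.4 degrees / 90 = -0.7933.

Call:
{"name": "move_tool", "arguments": {"increments": [0.412,0.1933,0.04,0,0,-0.7933,0.036,0.412,0.1933,0.04,0,0,-0.7933,0.036,0.412,0.1933,0.04,0,0,-0.7933,0.036,0.412,0.1933,0.04,0,0,-0.7933,0.036,0.412,0.1933,0.04,0,0,-0.7933,0.036,0.412,0.1933,0.04,0,0,-0.7933,0.036,0.412,0.1933,0.04,0,0,-0.7933,0.036,0.412,0.1933,0.04,0,0,-0.7933,0.036]}}

```text
t: 1.7
eef_pos: [0.5102, -0.0298, 0.2737]
orientation: [179.8, -0.0, 151.3]
ft_force: [-0.4, -0.1, 0.1]
width: 0.0361
grasp_force: 0.0
```

```bash
python3 -c "
from go import *
rim(244,.20);rim(244,.166);print(env.sense()['joint_pos'])"
```

```text
[0.0036, -0.0007, 0.0737] [0.2, -0.0, -2.7]
[0.0035, -0.0008, 0.1077] [0.2, -0.0, -2.7]
[ 33.4938635   19.68183561 -43.64864208 107.07001654  15.44562299
  59.23762956  44.8732619 ]
```

Converted, 0.07 m / 0.75 = 0.0933, 0.05 m / 0.75 = 0.0667.

Call:
{"name": "move_tool", "arguments": {"increments": [0,0,0.0667,0,0,0,0.036,0,0,0.0933,0,0,0,0.036,0,0,0.0933,0,0,0,0.036]}}

```text
t: 2.0
eef_pos: [0.5064, -0.0363, 0.2009]
orientation: [-179.9, -0.3, 150.5]
ft_force: [0.2, 0.4, 0.2]
width: 0.0356
grasp_force: 0.0
```

```bash
python3 -c "
from go import *
rim(244,.20);rim(244,.166)
import cv2
C={n:env.camera(n)['pixels'] for n in('side','top')}
a=cv2.resize(C['top'][125:240,190:300,::-1],None,fx=3.4,fy=3.4,interpolation=2);b=cv2.resize(C['side'][140:250,215:335,::-1],None,fx=3.4,fy=3.4,interpolation=2)
o=np.zeros((400,790,3),np.uint8);o[:a.shape[0],:a.shape[1]]=a;o[:b.shape[0],380:380+b.shape[1]]=b;cv2.imwrite('pics/d1.png',o)"
```

```text
[0.0034, 0.0071, 0.0009] [-0.1, -0.3, -3.5]
[0.0032, 0.0072, 0.0349] [-0.1, -0.3, -3.5]
```

View pics/d1.png

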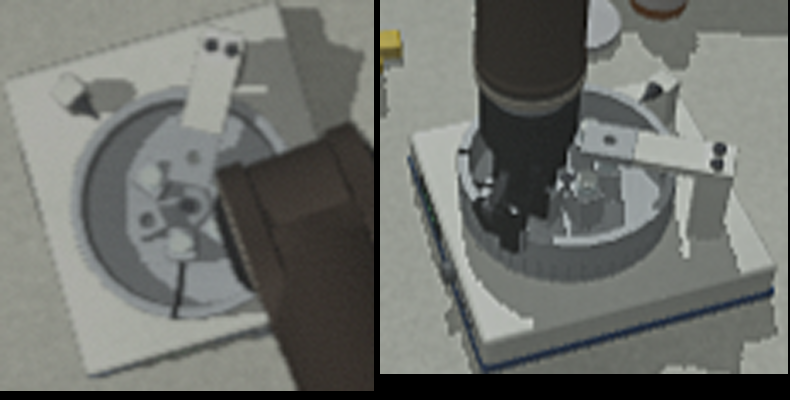

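The gripper straddles the rim at its front, with the inner finger between the rim and the blocks, clear of the mark at (178,300) in the left half. I'll correct the small offset and go down.

Converted, 0.035 m / 0.75 = 0.0467, 0.02 m / 0.75 = 0.0267, -3.5 degrees / 90 = -0.0389.

Call:
{"name": "move_tool", "arguments": {"increments": [0.0045,0.0095,0,0,0,-0.0389,0.036,0.0045,0.0095,0.0267,0,0,-0.0389,0.036,0.0045,0.0095,0.0467,0,0,-0.0389,0.036,0.0045,0.0095,0.0467,0,0,-0.0389,0.036]}}

```text
t: 2.5
eef_pos: [0.5082, -0.0287, 0.1681]
orientation: [-179.9, -0.1, 154.0]
ft_force: [-0.9, -0.6, 0.5]
width: 0.0361
grasp_force: 0.0
```

```bash
python3 -c "
from go import *
rim(244,.166)"
```

```text
[0.0014, -0.0003, 0.0021] [-0.1, -0.1, -0.0]
```

Call:
{"name": "move_tool", "arguments": {"increments": [0,0,0,0,0,0,0.0,0,0,0,0,0,0,0.0,0,0,0,0,0,0,0.0,0,0,0,0,0,0,0.0,0,0,0,0,0,0,0.0], "grip_force": 40}}

```text
t: 3.0
eef_pos: [0.5095, -0.0288, 0.1698]
orientation: [180.0, 0.1, 154.0]
ft_force: [0.3, -3.0, 7.5]
width: 0.011
grasp_force: 38.5
```

```bash
python3 -c "
import numpy as np
for d in range(8,65,8):print(d,np.round([.095*np.sin(np.radians(d)),.095*(1-np.cos(np.radians(d)))],4))
from go import *
rim(244,.166)"
```

```text
8 [0.0132 0.0009]
16 [0.0262 0.0037]
24 [0.0386 0.0082]
32 [0.0503 0.0144]
40 [0.0611 0.0222]
48 [0.0706 0.0314]
56 [0.0788 0.0419]
64 [0.0854 0.0534]
[0.0026, -0.0008, 0.0038] [0.0, 0.1, -0.0]
```

Gripped: the width of 11 mm matches the wall. First half of the turn.

Converted, 0.0854 m / 0.75 = 0.1139, 0.0788 m / 0.75 = 0.1051, 64 degrees / 90 = 0.7111.

Call:
{"name": "move_tool", "arguments": {"increments": [0.0176,0.0012,0,0,0,0.0889,0,0.0349,0.0049,0,0,0,0.1778,0,0.0515,0.0109,0,0,0,0.2667,0,0.0671,0.0192,0,0,0,0.3556,0,0.0815,0.0296,0,0,0,0.4444,0,0.0941,0.0419,0,0,0,0.5333,0,0.1051,0.0559,0,0,0,0.6222,0,0.1139,0.0712,0,0,0,0.7111,0]}}

```text
t: 3.8
eef_pos: [0.4528, 0.0551, 0.1696]
orientation: [-179.7, 0.3, 89.5]
ft_force: [-12.3, -9.4, 22.5]
width: 0.0106
grasp_force: 45.4
```

```bash
python3 -c "
from go import *
s=env.sense();print(s['joint_pos']);d=s['eef_pos'][:2]-AX;print(np.degrees(np.arctan2(d[1],d[0]))%360,np.hypot(*d))"
```

```text
[  9.97602289  20.13140329 -27.55742129 120.48488173  13.84922764
  42.73126355 -26.92851211]
181.16511589894608 0.09573039990737746
```

Converted, 0.0854 m / 0.75 = 0.1139, 0.0788 m / 0.75 = 0.1051, 64 degrees / 90 = 0.7111.

Call:
{"name": "move_tool", "arguments": {"increments": [0.0176,0.0012,0,0,0,0.0889,0,0.0349,0.0049,0,0,0,0.1778,0,0.0515,0.0109,0,0,0,0.2667,0,0.0671,0.0192,0,0,0,0.3556,0,0.0815,0.0296,0,0,0,0.4444,0,0.0941,0.0419,0,0,0,0.5333,0,0.1051,0.0559,0,0,0,0.6222,0,0.1139,0.0712,0,0,0,0.7111,0]}}

```text
t: 4.6
eef_pos: [0.5058, 0.1435, 0.1697]
orientation: [-179.9, 0.3, 25.6]
ft_force: [-14.5, -1.8, 20.3]
width: 0.0105
grasp_force: 57.4
```

Call:
{"name": "move_tool", "arguments": {"increments": [0,0,0,0,0,0,0,0,0,0,0,0,0,0]}}

```text
t: 4.8
eef_pos: [0.5066, 0.1438, 0.1697]
orientation: [-179.9, 0.2, 25.9]
ft_force: [-12.3, 1.1, 17.1]
width: 0.0113
grasp_force: 63.6
```

```bash
python3 -c "
from go import *
s=env.sense();print(s['joint_pos']);d=s['eef_pos'][:2]-AX;print(np.degrees(np.arctan2(d[1],d[0]))%360,np.hypot(*d))
import cv2
for n in('side','top'):
  c=env.camera(n);np.savez(f'pics/{n}1.npz',**c);C=c['pixels']
  if n=='top':a=cv2.resize(C[125:195,190:260,::-1],None,fx=5.6,fy=5.6,interpolation=2)
  else: b=cv2.resize(C[150:220,265:335,::-1],None,fx=5.6,fy=5.6,interpolation=2)
cv2.imwrite('pics/d2.png',np.hstack([a,b]))"
```

```text
[-10.61203014  24.1131037  -13.16034266 112.0121161    7.38821742
  44.89582661 -91.99796704]
115.74814468397015 0.09640257417485736
```

View pics/d2.png

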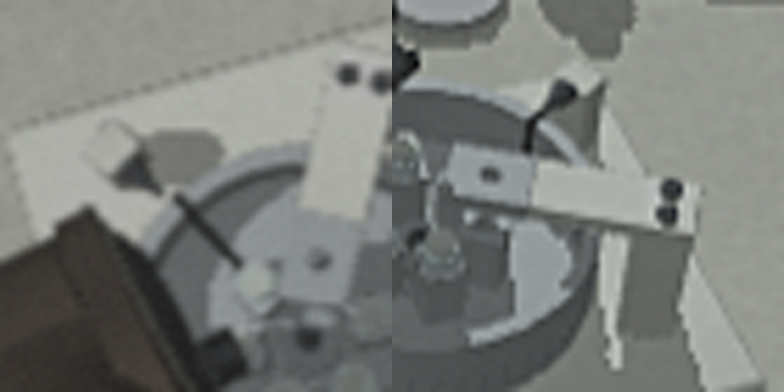

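The mark runs from (240,265) to (177,197) in the top half, pointing at the pointer's tip near (160,190). I'll now compute the angles numerically.

```bash
python3 - <<'E'
from h import *
c=np.load("pics/top1.npz");E=c["extrinsics"];A=np.array([.5485,.057])
def bp(u,z):
    d=E[:3,:3]@[(u[0]-c["cx"])/c["fx"],(u[1]-c["cy"])/c["fy"],1];return (E[:3,3]+d*(z-E[2,3])/d[2])[:2]
g=cv2.cvtColor(c["pixels"],cv2.COLOR_RGB2GRAY).astype(float)
T=lambda u,v:pix((u,v),(190,125),5.6)
for n,u,z in(("edge",T(176,196),.115),("floor",T(238,263),.07),("tip",T(160,191),.108),("base",T(137,172),.108)):
    p=bp(u,z)-A;print(n,np.degrees(np.arctan2(p[1],p[0])),np.hypot(*p))
# profile by rays: dark centroid in angle at each radius
def proj1(P):
    q=(np.array(P)-E[:3,3])@E[:3,:3];return c["fx"]*q[0]/q[2]+c["cx"],c["fy"]*q[1]/q[2]+c["cy"]
th=np.arange(30,64,.5)
for r,z in((.075,.07),(.08,.07),(.092,.115),(.095,.115),(.098,.115),(.106,.108),(.11,.108),(.115,.108),(.12,.108)):
    pr=np.array([proj1([A[0]+r*np.cos(np.radians(t)),A[1]+r*np.sin(np.radians(t)),z]) for t in th],np.float32)
    v=cv2.remap(g.astype(np.float32),pr[:,0].reshape(1,-1),pr[:,1].reshape(1,-1),cv2.INTER_LINEAR)[0]
    w=np.clip(np.median(v)-12-v,0,None);w[(th<37)|(th>56)]=0;print(r,v.min(),np.median(v),w@th/max(w.sum(),1e-9))
E
```

```text
edge 44.10661872593319 0.09949997846145425
floor 44.13029526088537 0.05749040315499086
tip 46.25274246728503 0.10848724673254868
base 46.79488751307392 0.12421065438711384
0.075 49.96875 99.83594 44.25700041711138
0.08 48.92383 99.14453 44.218852607001985
0.092 61.01172 126.75928 44.01348605233336
0.095 62.501953 141.68799 44.05396663514505
0.098 73.00781 135.11328 44.083958942827394
0.106 68.82422 140.021 38.96465823602714
0.11 59.984375 117.34424 46.331630118804306
0.115 65.28906 117.768555 46.67695944844292
0.12 59.589844 116.87793 46.74595356133998
```

Converted, -0.0041 m / 0.75 = -0.0055, -0.002 m / 0.75 = -0.0027, -2.4 degrees / 90 = -0.0267.

```bash
cat > mk.py <<'E'
from h import *
from station import env
def mark():
    c=env.camera("top");E=c["extrinsics"];A=np.array([.5485,.057]);g=cv2.cvtColor(c["pixels"],cv2.COLOR_RGB2GRAY).astype(np.float32)
    th=np.arange(30,64,.5);o=[]
    for r,z in((.075,.07),(.08,.07),(.092,.115),(.095,.115),(.098,.115),(.11,.108),(.115,.108),(.12,.108)):
        P=np.c_[A[0]+r*np.cos(np.radians(th)),A[1]+r*np.sin(np.radians(th)),0*th+z];q=(P-E[:3,3])@E[:3,:3]
        v=cv2.remap(g,(c["fx"]*q[:,:1]/q[:,2:]+c["cx"]).astype(np.float32),(c["fy"]*q[:,1:2]/q[:,2:]+c["cy"]).astype(np.float32),1)[:,0]
        w=np.clip(np.median(v)-12-v,0,None);w[(th<37)|(th>56)]=0;o.append(w@th/max(w.sum(),1e-9))
    print("mark",np.round(o[:5],1),"pointer",np.round(o[5:],1))
if __name__=="__main__":mark()
E
```

Call:
{"name": "move_tool", "arguments": {"increments": [-0.0027,0,0,0,0,-0.0133,0,-0.0055,0.0001,0,0,0,-0.0267,0,-0.0055,0.0001,0,0,0,-0.0267,0,-0.0055,0.0001,0,0,0,-0.0267,0]}}

```text
t: 5.3
eef_pos: [0.5024, 0.1417, 0.1697]
orientation: [-179.8, 0.2, 28.3]
ft_force: [-13.8, 1.7, 18.6]
width: 0.0104
grasp_force: 60.4
```

```bash
python3 mk.py
```

```text
mark [47.4 47.2 47.2 47.1 47.1] pointer [46.3 46.6 46.8]
```

Call:
{"name": "move_tool", "arguments": {"increments": [0,0,0,0,0,0,0.034,0,0,0,0,0,0,0.034,0,0,0,0,0,0,0.034,0,0,0,0,0,0,0.034]}}

```text
t: 5.75
eef_pos: [0.5053, 0.1406, 0.1687]
orientation: [-180.0, 0.0, 28.4]
ft_force: [-0.4, -0.1, -0.3]
width: 0.034
grasp_force: 0.0
```

Call:
{"name": "move_tool", "arguments": {"increments": [0,0,-0.0533,0,0,0,0.034,0,0,-0.1067,0,0,0,0.034,0,0,-0.16,0,0,0,0.034,0,0,-0.16,0,0,0,0.034]}}

```text
t: 6.15
eef_pos: [0.5074, 0.1415, 0.2942]
orientation: [179.9, -0.5, 28.4]
ft_force: [1.6, 0.5, 0.0]
width: 0.0338
grasp_force: 0.0
```

```bash
python3 mk.py; python3 -c "
from go import *
rel(.5305,-.2915,.28,98.3);rel(.5305,-.2915,.28,8.3);print(env.sense()['joint_pos'])"
```

```text
mark [47.4 47.3 47.2 47.2 47.1] pointer [46.3 46.7 46.8]
[-0.1846, 0.3919, 0.011] [0.3, -0.2, -69.9]
[-0.1846, 0.3919, 0.011] [0.0, -0.3, 20.1]
[ -8.50336392  15.31538921 -14.897705   105.51029323   4.57301327
  59.42963788 -86.8066956 ]
```

Converted, 0.3919 m / 0.75 = 0.5225, -0.1846 m / 0.75 = -0.2461, -31.6 degrees / 90 = -0.3511.

Call:
{"name": "move_tool", "arguments": {"increments": [-0.2461,0.5225,0.0147,0,0,-0.3511,0.06,-0.2461,0.5225,0.0147,0,0,-0.3511,0.06,-0.2461,0.5225,0.0147,0,0,-0.3511,0.06,-0.2461,0.5225,0.0147,0,0,-0.3511,0.06,-0.2461,0.5225,0.0147,0,0,-0.3511,0.06,-0.2461,0.5225,0.0147,0,0,-0.3511,0.06,-0.2461,0.5225,0.0147,0,0,-0.3511,0.06,-0.2461,0.5225,0.0147,0,0,-0.3511,0.06]}}

```text
t: 7.0
eef_pos: [0.5256, -0.2385, 0.2778]
orientation: [-179.9, 0.0, 60.0]
ft_force: [0.3, -0.0, -0.1]
width: 0.0602
grasp_force: 0.0
```

Call:
{"name": "move_tool", "arguments": {"increments": [0,0,0,0,0,0,0.06,0,0,0,0,0,0,0.06]}}

```text
t: 7.2
eef_pos: [0.5254, -0.2378, 0.2774]
orientation: [-179.8, 0.0, 59.8]
ft_force: [0.1, 0.6, 0.2]
width: 0.0599
grasp_force: 0.0
```

```bash
python3 -c "
from go import *
rel(.5305,-.2915,.28,60);print(env.sense()['joint_pos'])"
```

```text
[-0.0439, 0.0314, -0.0027] [-0.2, 0.0, -0.2]
[ 25.96105714  20.68662185  -8.30669536  99.66089399   3.3721335
  60.05637438 -13.68544104]
```

Converted, -0.0439 m / 0.75 = -0.0585, 0.04 m / 0.75 = 0.0533.

Call:
{"name": "move_tool", "arguments": {"increments": [-0.0585,0.0419,0,0,0,0,0.06,-0.0585,0.0419,0,0,0,0,0.06,-0.0585,0.0419,0,0,0,0,0.06,-0.0585,0.0419,0.0533,0,0,0,0.06,-0.0585,0.0419,0.0533,0,0,0,0.06]}}

```text
t: 7.7
eef_pos: [0.5298, -0.2868, 0.2349]
orientation: [-179.5, -0.0, 60.2]
ft_force: [-1.2, 1.3, -1.4]
width: 0.0601
grasp_force: 0.0
```

```bash
python3 -c "
from go import *
rel(.5305,-.2915,.179,60)
import cv2
b=[]
for n,(r,q) in (('side',(235,230)),('top',(135,320))):
  C=env.camera(n)['pixels'];b.append(cv2.resize(C[r:r+90,q:q+90,::-1],None,fx=4.4,fy=4.4,interpolation=2))
cv2.imwrite('pics/d3.png',np.hstack(b))"
```

```text
[-0.0037, 0.0034, 0.0558] [-0.5, -0.0, 0.2]
```

View pics/d3.png

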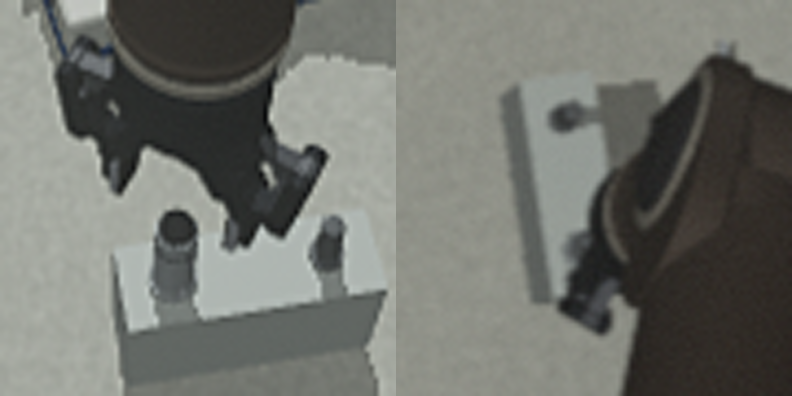

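The open fingers stand either side of the logger's cap at (178,228) in the side half, and the right finger is clear of the pestle at (330,235). Now down to the body.

Converted, 0.056 m / 0.75 = 0.0747, 0.03 m / 0.75 = 0.04.

Call:
{"name": "move_tool", "arguments": {"increments": [-0.0049,0.0045,0,0,0,0,0.06,-0.0049,0.0045,0.04,0,0,0,0.06,-0.0049,0.0045,0.0747,0,0,0,0.06,-0.0049,0.0045,0.0747,0,0,0,0.06,-0.0049,0.0045,0.0747,0,0,0,0.06]}}

```text
t: 8.3
eef_pos: [0.5333, -0.2954, 0.1846]
orientation: [179.9, -0.0, 60.0]
ft_force: [0.6, -0.4, -0.0]
width: 0.0598
grasp_force: 0.0
```

```bash
python3 -c "
from go import *
rel(.5305,-.2915,.179,60)"
```

```text
[0.002, -0.0043, 0.0056] [0.1, -0.0, 0.0]
```

Converted, 0.0056 m / 0.75 = 0.0075, -0.0043 m / 0.75 = -0.0057.

Call:
{"name": "move_tool", "arguments": {"increments": [0.0027,-0.0057,0.0075,0,0,0,0.06,0.0027,-0.0057,0.0075,0,0,0,0.06]}}

```text
t: 8.5
eef_pos: [0.5301, -0.2908, 0.1786]
orientation: [179.9, -0.0, 60.0]
ft_force: [-0.0, -0.1, -0.1]
width: 0.0603
grasp_force: 0.0
```

Call:
{"name": "move_tool", "arguments": {"increments": [0,0,0,0,0,0,0,0,0,0,0,0,0,0,0,0,0,0,0,0,0,0,0,0,0,0,0,0,0,0,0,0,0,0,0,0,0,0,0,0,0,0], "grip_force": 40}}

```text
t: 9.1
eef_pos: [0.5301, -0.2914, 0.1782]
orientation: [180.0, 0.0, 60.0]
ft_force: [-2.3, 0.1, 5.8]
width: 0.0229
grasp_force: 39.1
```

Converted, -0.175 m / 0.75 = -0.2333, -0.155 m / 0.75 = -0.2067.

Call:
{"name": "move_tool", "arguments": {"increments": [0,0,-0.0267,0,0,0,0,0,0,-0.0667,0,0,0,0,0,0,-0.1133,0,0,0,0,0,0,-0.16,0,0,0,0,0,0,-0.2067,0,0,0,0,0,0,-0.2333,0,0,0,0,0,0,-0.2333,0,0,0,0,0,0,-0.2333,0,0,0,0], "grip_force": 60}}

```text
t: 9.9
eef_pos: [0.5297, -0.2912, 0.352]
orientation: [-180.0, 0.0, 60.0]
ft_force: [0.3, -0.5, -1.2]
width: 0.0229
grasp_force: 58.8
```

```bash
python3 -c "
from go import *
rel(.5836,.048,.352,60);print(env.sense()['joint_pos'])"
```

```text
[0.3207, -0.1229, -0.0] [-0.0, 0.0, 0.0]
[29.50479882 19.82670999 -7.06821008 90.41307493  2.55113456 69.94666418
 -8.02068466]
```

Converted, 0.29 m / 0.75 = 0.3867, 0.26 m / 0.75 = 0.3467.

Call:
{"name": "move_tool", "arguments": {"increments": [0.0267,-0.0107,0,0,0,0,0,0.08,-0.0307,0,0,0,0,0,0.1333,-0.0507,0,0,0,0,0,0.1867,-0.072,0,0,0,0,0,0.24,-0.092,0,0,0,0,0,0.2933,-0.112,0,0,0,0,0,0.3467,-0.1333,0,0,0,0,0,0.3867,-0.148,0,0,0,0,0]}}

```text
t: 10.7
eef_pos: [0.5781, 0.0186, 0.3505]
orientation: [-179.8, 0.0, 60.2]
ft_force: [0.5, -0.1, -0.9]
width: 0.0227
grasp_force: 58.8
```

Call:
{"name": "move_tool", "arguments": {"increments": [0.0267,-0.0107,0,0,0,0,0,0.0413,-0.016,0,0,0,0,0,0.0413,-0.016,0,0,0,0,0,0.0413,-0.016,0,0,0,0,0]}}

```text
t: 11.1
eef_pos: [0.5837, 0.0468, 0.3518]
orientation: [-180.0, 0.1, 59.9]
ft_force: [-1.0, -0.7, 0.0]
width: 0.0225
grasp_force: 58.8
```

```bash
python3 -c "
from go import *
rel(.5836,.048,.352,60)
import cv2
s=env.sense();b=[]
for n,(r,q) in (('side',(100,235)),('top',(120,200))):
  c=env.camera(n);np.savez(f'pics/{n}2.npz',**c);b.append(cv2.resize(c['pixels'][r:r+110,q:q+90,::-1],None,fx=4.4,fy=4.4,interpolation=2))
cv2.imwrite('pics/d4.png',np.hstack(b))"; python3 mk.py
```

```text
[0.001, -0.0007, -0.0003] [-0.0, 0.1, -0.1]
mark [ 0.   0.  39.8 39.7  0. ] pointer [ 0.  53.5  0. ]
```

View pics/d4.png

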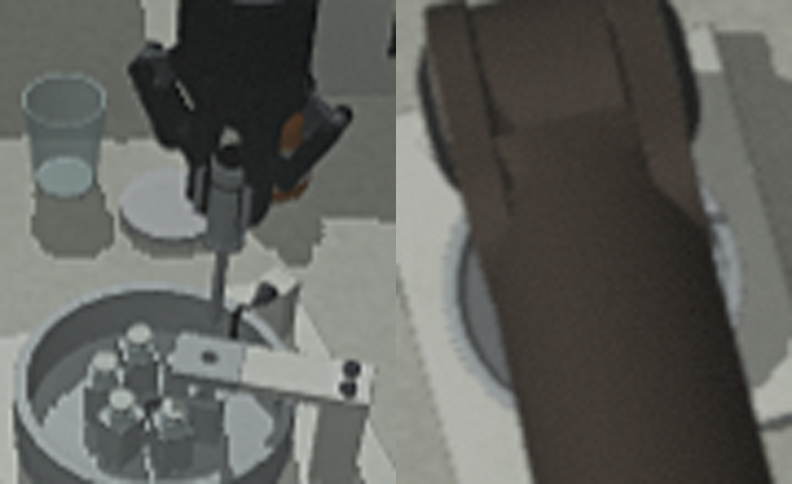

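The side half shows the logger hanging in the gripper with its tip at about (218,308), over the port at (209,357). I'll compare these with what the model predicts.

```bash
python3 - <<'E'
from h import *
S=lambda u,v:pix((u,v),(235,100),4.4)
f=lambda n,P:print(n,np.round((proj("side",P)[0]-[235,100]+.5)*4.4-.5,1))
f("tip",[.5837,.0468,.184]);f("stem top",[.5837,.0468,.259]);f("cap top",[.5837,.0468,.329]);f("port",[.5836,.048,.148]);f("tip if at port",[.5836,.048,.153])
c=C["side"];E=c["extrinsics"]
def bp(u,z):
    d=E[:3,:3]@[(u[0]-c["cx"])/c["fx"],(u[1]-c["cy"])/c["fy"],1];return (E[:3,3]+d*(z-E[2,3])/d[2])
p=np.load("pics/side2.npz")["pixels"];g=cv2.cvtColor(p,cv2.COLOR_RGB2GRAY).astype(float)
x0,y0=(S(209,357)).astype(int);w=g[y0-3:y0+5,x0-4:x0+6];print(w.astype(int))
x1,y1=(S(218,308)).astype(int);print(x1,y1);print(g[y1-14:y1+5,x1-6:x1+8].astype(int))
E
```

```text
tip [212.7 320.6]
stem top [221.1 236.9]
cap top [229.9 149.2]
port [208.8 356.2]
tip if at port [209.3 351.1]
[[153 154 156 156 158 145 144 133 125 110]
 [150 151 152 154 151 156 154 155 155 156]
 [150 151 151 141 129 142 151 151 150 150]
 [150 153 138  79  75  91 133 152 150 149]
 [151 153 134  77  67  69 112 151 151 148]
 [152 153 157 120 109 108 138 152 151 149]
 [154 154 154 156 157 156 153 152 153 150]
 [144 146 150 149 155 155 153 153 152 151]]
284 169
[[ 82  93  99  77  88  84  87  79  78  76  81  69 101 153]
 [ 89 100 101  93  80  86  89  80  80  81  75  72 137 153]
 [ 95 119 121 123 120 124  76  72  75  98 106 123 154 152]
 [119 153 154 154 156 161  82  66  85 149 159 156 153 152]
 [155 150 150 150 153 145  81  68  79 157 154 150 151 152]
 [149 148 149 147 151 138  81  66  87 157 152 149 149 150]
 [150 147 147 147 152 130  79  62 115 157 151 150 149 148]
 [147 147 148 149 154 114  76  62 132 154 152 152 151 151]
 [148 149 148 150 155 102  73  61 126 152 150 151 149 149]
 [150 148 148 151 157 101  73  60 136 153 158 159 159 160]
 [155 150 149 151 158  96  73  56 169 167 175 176 177 177]
 [148 147 150 156 161  85  69  62 181 181 176 175 175 179]
 [ 85 104 127 148 155  85  69  77 165 171 175 179 180 185]
 [ 83  81  77  87  95  78  71  83 155 150 163 167 170 178]
 [ 85  86  84  85  81  77  70  82 151 156 143  83  89 106]
 [ 87  89  87  86  83  80  72  69  91 133  91  39 102  96]
 [ 86  87  88  87  83  80  71  78  84  67  26  54 162 162]
 [ 86  86  86  88  84  77  72  81  89  68  30  61 132 154]
 [ 84  84  85  86  88  77  79  89  90  60  30  71  77 105]]
```

The stem's tip sits about 2 mm too far in +x, so I'll shift and lower to just above the port.

Converted, 0.026 m / 0.75 = 0.0347, 0.013 m / 0.75 = 0.0173.

```bash
python3 -c "
from go import *
rel(.5819,.048,.325,60)"
```

```text
[0.0004, -0.0025, 0.0275] [0.0, 0.0, -0.1]
```

Call:
{"name": "move_tool", "arguments": {"increments": [0.0003,0.0031,0,0,0,0,0,0.0003,0.0031,0.0173,0,0,0,0,0.0003,0.0031,0.0347,0,0,0,0,0.0003,0.0031,0.0347,0,0,0,0,0.0003,0.0031,0.0347,0,0,0,0]}}

```text
t: 11.75
eef_pos: [0.5857, 0.0472, 0.3258]
orientation: [-179.9, 0.1, 60.0]
ft_force: [0.8, -0.8, -1.6]
width: 0.023
grasp_force: 58.8
```

```bash
python3 - <<'E'
from go import *
from h import *
rel(.5819,.048,.325,60)
p=env.camera("side")["pixels"];g=cv2.cvtColor(p,cv2.COLOR_RGB2GRAY).astype(int)
print(g[160:186,275:294])
E
```

```text
[-0.0012, -0.0036, 0.0008] [-0.1, 0.1, 0.0]
[[150 148 150 151 151 148  90  75  78  80  80  77  74  72  65 100 159 156
  151]
 [149 149 149 150 149 152  89  83  81  80  80  76  73  72  74 106 154 150
  150]
 [149 149 148 149 148 154 111  84  83  84  84  83  78  76  70 100 153 150
  148]
 [148 149 149 149 150 153 144 107  85  85  87  88  76  83 104 134 151 155
  151]
 [150 148 151 150 149 150 153 149 128  81  71  73 110 140 167 164 163 174
  154]
 [152 151 155 155 151 149 151 154 155  83  67  83 174 183 180 178 178 187
  127]
 [125 128 144 148 147 150 156 155 147  82  65  97 183 180 176 176 180 182
   97]
 [ 78  77  75  85 104 127 148 150 135  81  62 122 174 177 179 180 185 149
   70]
 [ 85  84  85  84  79  76  87  92 101  76  64 127 152 165 167 170 179  95
   47]
 [ 85  86  86  86  85  85  82  84  77  76  65 126 157 144  83  91 108  73
   64]
 [ 85  86  87  86  88  86  87  87  79  77  68  84 134  90  38 102  9
[... 528 characters left out ...]
 135  80  62 119 127 111  99 103 104  85  75
   72]
 [143 153 151 151 152 153 159 132  76  75 138 157 158 158 146 135 132 127
  127]
 [151 151 151 151 152 152 143 138  83 120 155 153 150 151 151 132 177 182
  183]
 [153 152 150 150 153 137  79  78  85 138 154 151 150 150 150 138 175 174
  173]
 [153 151 151 152 153 135  77  70  71 117 152 151 149 151 149 137 173 172
  171]
 [153 151 151 151 153 158 122 113  80 142 155 152 151 150 147 159 171 172
  171]
 [151 154 154 154 154 156 158 163  99 141 141 154 152 151 139 171 173 172
  172]
 [124 139 143 143 146 151 151 161 100  89  84 153 154 153 126 172 173 172
  174]
 [ 75  73  88  89 104 121 123 144  97  90  87 149 149 154 144 178 177 175
  174]]
```

I typed that y shift with the wrong sign, so the tip is now about 3.4 mm right of the port. I'll correct it and go down carefully.

The rows are not in the units I measure in: shifts go in shares of 0.75 m and turns go in shares of 90 degrees. I convert before sending: -0.0036 m / 0.75 = -0.0048, -0.0012 m / 0.75 = -0.0016.

Call:
{"name": "move_tool", "arguments": {"increments": [-0.0016,-0.0048,0,0,0,0,0,-0.0016,-0.0048,0,0,0,0,0,-0.0016,-0.0048,0,0,0,0,0]}}

```text
t: 12.1
eef_pos: [0.5823, 0.0481, 0.3271]
orientation: [180.0, -0.0, 60.0]
ft_force: [-0.2, 0.7, 0.2]
width: 0.0224
grasp_force: 58.8
```

```bash
python3 - <<'E'
from go import *
from h import *
rel(.5819,.048,.325,60)
p=env.camera("side")["pixels"];g=cv2.cvtColor(p,cv2.COLOR_RGB2GRAY).astype(int)
print(g[174:186,277:288])
E
```

```text
[-0.0003, -0.0003, 0.0021] [0.0, -0.0, 0.0]
[[ 81  80  81  83  84  80  74  71  87  93  55]
 [118 104 107  88  87  79  73  74  85  90  43]
 [162 147 149 128 110  78  67  89  97  91  48]
 [153 153 155 161 120  77  60 129 135 125 110]
 [151 151 152 156 134  85  89 158 157 156 157]
 [151 150 153 153 147  99 125 154 152 150 150]
 [150 151 153 138  82  79  95 135 151 151 150]
 [150 151 154 134  78  69  68 114 151 150 149]
 [151 151 153 158 122 112 109 140 152 151 149]
 [154 154 154 155 160 147 144 156 152 152 151]
 [145 143 146 152 155  96  84 154 155 153 153]
 [ 88  87 103 122 126  91  86 140 146 149 148]]
```

Converted, 0.02 m / 0.75 = 0.0267, 0.016 m / 0.75 = 0.0213.

Call:
{"name": "move_tool", "arguments": {"increments": [0,0,0.008,0,0,0,0,0,0,0.016,0,0,0,0,0,0,0.0213,0,0,0,0,0,0,0.0267,0,0,0,0,0,0,0.0267,0,0,0,0]}}

```text
t: 12.65
eef_pos: [0.5821, 0.048, 0.3058]
orientation: [-179.9, 0.0, 60.0]
ft_force: [0.0, 0.1, -1.3]
width: 0.0228
grasp_force: 58.8
```

```bash
python3 - <<'E'
from go import *
rel(.582,.048,.242,60)
p=env.camera("side")["pixels"].astype(int).mean(2).astype(int)
print(p[174:186,277:288])
E
```

```text
[-0.0, 0.0, 0.0638] [-0.1, 0.0, 0.0]
[[ 81  79  79  82  81  78  74  75  87  92  56]
 [117 104 107  88  85  77  72  77  85  90  43]
 [162 147 150 127 109  79  68  86  95  91  48]
 [153 153 156 162 118  76  63 129 135 125 109]
 [151 151 152 160 101  74  59 159 158 156 157]
 [151 151 153 157  99  72  63 155 155 151 150]
 [151 150 154 140  84  70  69 139 154 151 150]
 [152 152 155 137  82  69  59 116 152 151 150]
 [151 152 154 162  92  76  68 142 154 151 150]
 [154 154 154 158 125  96  89 156 155 153 151]
 [144 144 147 154 159 100  89 156 156 153 152]
 [ 88  88 104 123 128  92  87 140 147 149 149]]
```

No contact force with the tip about 10 mm below the arm's top, so it is in the port. I'll continue in steps.

Converted, 0.03 m / 0.75 = 0.04, 0.025 m / 0.75 = 0.0333.

Call:
{"name": "move_tool", "arguments": {"increments": [0,0,0.0067,0,0,0,0,0,0,0.0133,0,0,0,0,0,0,0.02,0,0,0,0,0,0,0.0267,0,0,0,0,0,0,0.0333,0,0,0,0,0,0,0.04,0,0,0,0,0,0,0.04,0,0,0,0]}}

```text
t: 13.4
eef_pos: [0.582, 0.0481, 0.2758]
orientation: [-179.9, 0.0, 60.0]
ft_force: [-0.5, 0.6, -1.3]
width: 0.0229
grasp_force: 58.7
```

```bash
python3 -c "
from go import *
rel(.582,.048,.242,60)"
```

```text
[-0.0, 0.0001, 0.0338] [-0.1, 0.0, 0.0]
```

Converted, 0.027 m / 0.75 = 0.036, 0.024 m / 0.75 = 0.032.

Call:
{"name": "move_tool", "arguments": {"increments": [0,0,0.0053,0,0,0,0,0,0,0.0107,0,0,0,0,0,0,0.016,0,0,0,0,0,0,0.0213,0,0,0,0,0,0,0.0267,0,0,0,0,0,0,0.032,0,0,0,0,0,0,0.036,0,0,0,0,0,0,0.036,0,0,0,0]}}

```text
t: 14.2
eef_pos: [0.5821, 0.0481, 0.2491]
orientation: [-180.0, 0.0, 60.0]
ft_force: [-0.1, 1.0, -1.5]
width: 0.0227
grasp_force: 58.7
```

Converted, 0.007 m / 0.75 = 0.0093, 0.006 m / 0.75 = 0.008.

Call:
{"name": "move_tool", "arguments": {"increments": [0,0,0.0027,0,0,0,0,0,0,0.0053,0,0,0,0,0,0,0.008,0,0,0,0,0,0,0.0093,0,0,0,0,0,0,0.0093,0,0,0,0]}}

```text
t: 14.7
eef_pos: [0.5822, 0.0481, 0.2425]
orientation: [-180.0, 0.0, 60.0]
ft_force: [0.5, 0.8, -2.5]
width: 0.0227
grasp_force: 58.7
```

Call:
{"name": "move_tool", "arguments": {"increments": [0,0,0.0013,0,0,0,0,0,0,0.0027,0,0,0,0,0,0,0.0027,0,0,0,0]}}

```text
t: 15.0
eef_pos: [0.5824, 0.0481, 0.2413]
orientation: [180.0, -0.0, 60.0]
ft_force: [-1.2, 0.7, 4.2]
width: 0.0229
grasp_force: 59.3
```

The collar is seated: force has risen and the height is as expected. Release and retreat.

Call:
{"name": "move_tool", "arguments": {"increments": [0,0,0,0,0,0,0.03,0,0,0,0,0,0,0.05,0,0,0,0,0,0,0.06,0,0,0,0,0,0,0.06,0,0,0,0,0,0,0.06]}}

```text
t: 15.5
eef_pos: [0.5822, 0.0479, 0.2406]
orientation: [-180.0, 0.0, 60.0]
ft_force: [0.8, 0.2, -0.3]
width: 0.0603
grasp_force: 0.0
```

Call:
{"name": "move_tool", "arguments": {"increments": [0,0,-0.0267,0,0,0,0.06,0,0,-0.0667,0,0,0,0.06,0,0,-0.12,0,0,0,0.06,0,0,-0.1733,0,0,0,0.06,-0.0533,0,-0.1733,0,0,0,0.06,-0.12,0,-0.1733,0,0,0,0.06,-0.1867,0,-0.1733,0,0,0,0.06,-0.2533,0,-0.1733,0,0,0,0.06]}}

```text
t: 16.3
eef_pos: [0.4861, -0.1179, 0.3709]
orientation: [180.0, -0.0, 60.0]
ft_force: [0.9, -1.5, -0.3]
width: 0.0601
grasp_force: 0.0
```

Call:
{"name": "move_tool", "arguments": {"increments": [-0.0667,0,0,0,0,0,0.06,-0.1333,0,0,0,0,0,0.06,-0.1333,0,0,0,0,0,0.06]}}

```text
t: 16.6
eef_pos: [0.4335, -0.2095, 0.371]
orientation: [180.0, 0.2, 59.4]
ft_force: [0.8, -0.6, 0.4]
width: 0.06
grasp_force: 0.0
```

```bash
python3 mk.py; python3 -c "
from go import *
import cv2
b=[]
for n,(r,q) in (('side',(130,220)),('top',(120,190))):
  c=env.camera(n);np.savez(f'pics/{n}3.npz',**c);b.append(cv2.resize(c['pixels'][r:r+110,q:q+110,::-1],None,fx=3.6,fy=3.6,interpolation=2))
cv2.imwrite('pics/d5.png',np.hstack(b))"
```

```text
mark [47.4 47.2 47.2 47.2 47.1] pointer [46.3 46.7 46.7]
```

View pics/d5.png

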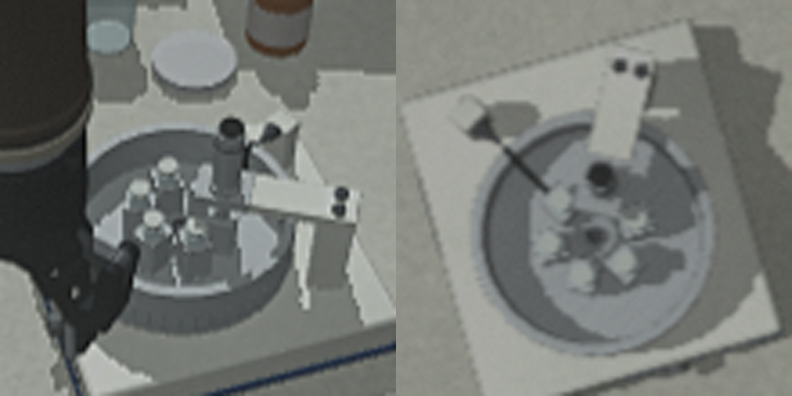

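The logger stands upright on the probe arm, cap at (231,127) in the side half and (600,178) in the top half. The mark is on the pointer, and the hand is clear.

Call:
{"name": "move_tool", "arguments": {"increments": [0,0,0,0,0,0,0.06,0,0,0,0,0,0,0.06,0,0,0,0,0,0,0.06]}}

```text
t: 17.05
eef_pos: [0.4378, -0.2022, 0.3706]
orientation: [-180.0, -0.0, 60.1]
ft_force: [0.8, -0.3, 0.8]
width: 0.0597
grasp_force: 0.0
```

```bash
python3 -c "
from station import env
print(env.job_done())"
```

```text
the job is handed in; nothing more can be done
None
```

Handed in at about 17 s (the hand-in returned no verdict): the mark measures within about 1° of the pointer, the logger stands in the port with its collar on the probe arm, released, and the hand is clear.

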